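Clamp an opened phone in the cam-lever repair holder

ROBOT

A 7-joint arm with a two-finger parallel gripper is mounted at the origin on a cart in front of the work surface, level with it; the furniture and walls round the work are solid. World frame = base frame: x ahead of the robot, y to its left, z up, the work surface at z = 0. Lengths are in m, angles in rad, forces in N, time in s.
With the tool pointing down it reaches from about 0.4 to 0.85 m from the base axis. Payload 4.5 kg.
Tool frame: the origin (TCP) lies midway between the tips of the shut fingers; the grasp point (between the pads) lies 19 mm behind it; z points along the fingers, y is the line along which they close (so a half turn about z gives the same grasp; the last joint's range is limited). The gripper opens to 88 mm and grips with 3 to 60 N. Pads are 18 mm wide; open, the fingers measure 123 mm over their backs; the gripper's body (75 mm by 187 mm) begins 45 mm behind the grasp point.
Start: joints at [-1.299, 0.689, -0.195, 1.565, 0.157, 0.902, -0.215], TCP at [0.147, 0.607, 0.239] pointing down, gripper open.
Joint ranges: [-3.01, 3.01], [-0.46, 2.08], [-1.47, 1.51], [0.13, 2.56], [-1, 4.14], [0.04, 2.09], [-2.66, 2.66]. Speed limits (rad/s): [2.57, 2.57, 3.14, 3.14, 3.14, 3.14, 3.14].

INTERFACE

Orientations are given as a rotation vector (axis times angle).
In Python, from station import arm gives the robot as it stands.
- The arm moves only by the shell command python3 -m pendant 'ROWS' [OPENING]. ROWS is JSON, a list that holds one entry, the list of rows, each a list of 6 numbers: the shift along the tool's x, y, z normalised to -1 to 1, where 1 is 50 cm, then the turn, a rotation vector about the tool's x, y, z normalised to -1 to 1, where 1 is 180 degrees. In form: [[[dx, dy, dz, wx, wy, wz], ...]]. A call has exactly 5 rows; each row is the pose to reach, as a shift and turn from the pose commanded when the call began, along the tool's axes at that moment, turning the shorter way round; what a row does not reach only later rows make up. A row lasts 1/12 s, in which the tool goes at most 41.7 mm and 7.16 degrees, less where a joint would pass 70% of its speed; a pose out of reach is approached as far as the arm can. A call with a number of a shift or a turn outside -1 to 1 is refused whole. A call with a gripper value outside its range is refused whole. OPENING is the opening, from -1 (shut) to 1 (fully open), set as the call begins (- or left out, the last holds). The fingers move at their own pace and stop on an object; the grip force is fixed at half the most. Time passes only in rows, so rows that repeat a pose let the fingers close, or fill a call up. It gives the time, the measured TCP pose, the force, the opening and the grip force at its end, in the units of the state.
- arm.get_state(): the state, without advancing time (a new reading comes with each control period).
- arm.read_camera(name): name is "scene" or "side" or "wrist"; returns the picture (384x512x3 uint8, blue, green, red); there is no depth.
- arm.camera_model(name): a dict with "fx", "fy", "cx", "cy" (pixels), "eye" and "attitude" of the camera in the world. Camera axes: x right, y down, z forward; pixel columns grow to the right and rows downward; lengths in m; the calibration is good to about 2 mm. The wrist camera is an equidistant fisheye: a pixel r from the principal point sees the ray r / f radians off the axis. A picture is of the moment at which its call begins: read the wrist's pose just before it. camera_model takes no time and is no camera call; for the wrist camera it gives the pose at the moment of the call.
- arm.job_done(): hands the job in; it is judged then, once.
Trained networks look in the newest picture that a camera, given by its name, has taken for a name from the list of things; names that differ only in an ending like _2 or _b are one class to them, and where a whole thing is asked for, a point or a joint stands for the part that bears it (a point fixed in the world has none). Each returns a list of dicts, best first, with "p" (0 to 1); they miss things now and then, are a little off and sometimes report something else, mostly with a low value. They report only what shows in the picture. A call takes as long as a camera call.
- arm.look_for(camera, thing): "xyz" ([x, y, z] in m, in the coordinates of the camera as it stood for that picture, good to about 4 mm: the middle of the surface that is visible of it).
- arm.trace(camera, thing): "mask" (384x512 bool, what is visible of it).
- arm.landmark_of(camera, thing): "xyz" ([x, y, z] in m, in the coordinates of the camera as it stood for that picture, good to about 4 mm: a listed point, or the origin of a listed thing).
The state is a dict: "t": time; "joint_positions": joint angles; "dq": joint speeds; "joint_efforts": joint torques, N m; "eef_pos": TCP position; "orientation": TCP orientation; "ft_force": force on the tool from outside, world axes, zero at the start; "ft_torque": the same for the moment, N m; "width": finger opening in m; "gripper_force": force on a finger pad.
Only numpy, scipy, OpenCV 4.12 (cv2) and the standard library are available. Lean on these libraries where they do the work, as an engineer would, in place of code of your own. Each camera call takes 0.05 s, during which the arm holds its last target. There are 200 camera calls.

TASK

Get the opened phone fixed in the repair holder for work: with a fingertip, slide the phone along its support strips until its end is fully home against the end stop, while the clamp is still open; then push the clamp's lever arm round with a finger, anticlockwise from above, all the way to its stop, so that the jaw grips the phone. Only push: do not lift the phone off the strips, and leave the battery, the screw dish and the opening stick alone.

Things in the scene. Friction and masses are not known exactly. Their poses are not given: they have to be found in the camera images.
- holder: Repair holder: grey metal plate 160 x 166 mm on feet, fixed to the bench. Frame (h): origin on the bench, z up, plate x -100..60, y -80..86 mm, plate top z = 11. Two support strips 8 mm wide at x = -19 and +23 run along y (-77..69), tops at z = 15. Fixed jaw at +x, end stop at +y, sliding jaw with cam and lever at -x; the -y side is open. Nothing of it stands over z = 36 mm.
- end_stop (a point): Centre of the end stop's face at the height of the phone's underside: h x = 2, y = 73, z = 15 mm. The stop is 50 mm wide along x, its top at z = 26 mm; its face looks to -y.
- fixed_jaw (a point): Centre of the fixed jaw's rubber face at the height of the phone's underside: h x = 37, y = 0, z = 15 mm. The jaw is 124 mm long along y, its top at z = 26 mm; its face looks to -x.
- phone: Opened phone, 146 x 70 x 10 mm, 0.1 kg, loose, flat on the strips between the jaws (not the dark flat thing on the blue mat). Origin: centre of its underside; own x axis along its length and h's y. Edge solid from underside to 8 mm up. Starts 18 to 38 mm short of the end stop, its other end sticking out at -y, 4 to 7 mm of play between the jaws. Home: centre at h y = 0; clamped: h x = 2 mm.
- cam_lever (a joint): Angle of the cam lever (rad): 0 open, grows as it swings anticlockwise seen from above, hard stop at 1.83 (clamped, held there by the cam's own friction). Starts at 0 to 0.25. The cam drives the sliding jaw evenly 9.4 mm to h +x. Turning takes 0.12 to 0.25 N m: 2 to 5 N pushed on the outer half of the arm. It stays where it is left.
- lever_pivot (a point): Point on the lever's vertical turning axis: h x = -78, y = 0, z = 26 mm.
- lever_end (a point): Centre of the round black knob (17 mm across, z 17 to 34 mm) at the arm's end, 80 mm from the axis. The arm is a straight steel bar 11 mm wide from axis to knob, z 18 to 31 mm. In h it points 165 deg from +x (towards the robot) at joint 0 and 270 deg (along -y, beside the jaw) at joint 1.83.
- jaw_pad: Rubber-faced pad of the sliding jaw, 80 mm long along y, z 12 to 27 mm; its origin lies at h's origin when open. Its face is at h x = -40 mm with the lever fully open. It yields up to 3 mm on springs and presses the phone with about 10 N when clamped.
- cell: Flat phone battery, 117 x 38 x 8 mm with its tail, bystander to the left; origin at its underside.
- dish: Round steel screw dish, 90 mm across, 14 mm high, bystander to the left; origin at its underside.
- opener: Black opening stick (spudger), 146 mm long, 8 mm thick, bystander to the right near the bench's front edge.

How it is judged:
By the outcome, as a careful person would: the job done as asked, in the order asked, and still so for the second after the job is handed in, with the robot touching nothing.
It also fails if it takes over 48 s, if anything falls off the work surface, if the arm or the gripper's body presses on something with over 40 N, if the wrist force passes 120 N, or if a joint passes its speed limit or range.

## Working session

There is one attempt and no reset: what is moved stays moved. The work goes in short steps, Python scripts to look and compute and a shell command to move; the robot and the scene stay as the last step left them, time stands still between calls to the robot, and variables do not carry over. Pictures are saved under pics/ and viewed, at most 10 in all, crops included, and the job is handed in when it is done.

```bash
mkdir -p pics
cat > h.py <<'E'
import numpy as np,cv2
from scipy.spatial.transform import Rotation as R
from station import arm
def att(m):
    a=np.array(m["attitude"],float)
    return a if a.shape==(3,3) else (R.from_rotvec(a).as_matrix() if a.size==3 else R.from_quat(a).as_matrix())
def w(cam,p,m=None):
    m=m or arm.camera_model(cam); return att(m)@np.array(p)+np.array(m["eye"])
def px(cam,P):
    m=arm.camera_model(cam); c=att(m).T@(np.array(P)-np.array(m["eye"]))
    return m["fx"]*c[0]/c[2]+m["cx"],m["fy"]*c[1]/c[2]+m["cy"]
def ray(cam,u,v,z):
    m=arm.camera_model(cam); d=att(m)@np.array([(u-m["cx"])/m["fx"],(v-m["cy"])/m["fy"],1]); e=np.array(m["eye"])
    return e+d*(z-e[2])/d[2]
E
python3 - <<'E'
from h import *
np.set_printoptions(precision=4,suppress=True)
s=arm.get_state();print(s["t"],s["eef_pos"],s["orientation"],s["width"])
for c in("scene","side"):
    print(c,arm.camera_model(c))
    im=arm.read_camera(c);cv2.imwrite(f"pics/{c}0.png",im)
    for t in("holder","end_stop","fixed_jaw","phone","lever_pivot","lever_end","jaw_pad","cell","dish","opener"):
        for d in arm.landmark_of(c,t)[:1]: print(t,d["p"],w(c,d["xyz"]))
print(arm.get_state()["t"])
E
```

```text
0.0 [0.1471 0.6068 0.2379] [-0.3725 -3.1194  0.0029] 0.08818102751510788
scene {'fx': 369.4699264704761, 'fy': 369.4699264704761, 'cx': 254.5121028083144, 'cy': 190.5230545599467, 'eye': array([ 0.1384, -0.274 ,  0.5621]), 'attitude': array([-2.1566,  0.591 , -0.3182])}
holder 0.69 [0.5321 0.3599 0.002 ]
end_stop 0.78 [0.4985 0.4266 0.0132]
fixed_jaw 0.62 [0.5611 0.3784 0.0155]
lever_pivot 0.61 [0.461  0.3217 0.0252]
lever_end 0.79 [0.386  0.2917 0.0241]
jaw_pad 0.38 [ 0.5336  0.3576 -0.    ]
cell 0.67 [ 0.5762  0.5492 -0.0032]
opener 0.63 [0.4113 0.096  0.0029]
side {'fx': 353.2807551858919, 'fy': 353.2807551858919, 'cx': 256.89751406025266, 'cy': 192.27748011795913, 'eye': array([0.2866, 1.086 , 0.4009]), 'attitude': array([-0.4043,  2.4904, -1.6152])}
holder 0.56 [0.5301 0.3617 0.0038]
end_stop 0.94 [0.5007 0.428  0.0192]
fixed_jaw 0.79 [0.5622 0.3813 0.0173]
phone 0.95 [0.5386 0.3358 0.0149]
lever_pivot 0.87 [0.4562 0.3187 0.0332]
jaw_pad 0.32 [0.4972 0.4278 0.0224]
cell 0.78 [0.5828 0.5499 0.0041]
dish 0.7 [0.4407 0.5428 0.0022]
opener 0.48 [0.4119 0.0952 0.0037]
1.1
```

View pics/scene0.png

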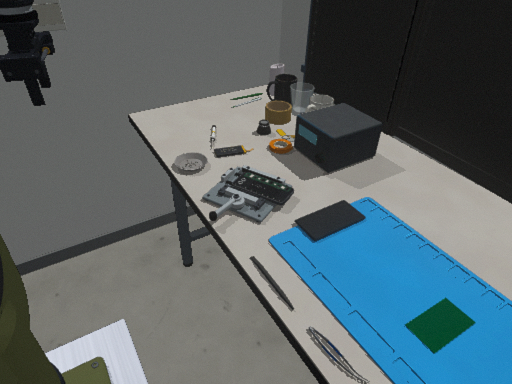

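View pics/side0.png

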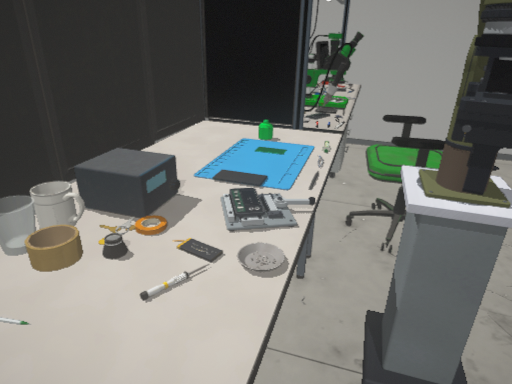

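Run:
```python
from h import *
from scipy.optimize import least_squares
np.set_printoptions(precision=4,suppress=True)
# avg landmarks -> holder pose
pts=[((0,0),(.5311,.3608)),((.002,.073),(.4996,.4273)),((.037,0),(.5616,.38)),((-.078,0),(.4586,.3202))]
def f(p):
    c,s=np.cos(p[2]),np.sin(p[2]);return np.ravel([[p[0]+c*a[0]-s*a[1]-b[0],p[1]+s*a[0]+c*a[1]-b[1]] for a,b in pts])
r=least_squares(f,[.53,.36,.4]);print(r.x,r.fun)
p=r.x;c,s=np.cos(p[2]),np.sin(p[2]);H=np.array([[c,-s],[s,c]])
for n,q in(("phone",(.5386,.3358)),("knob",(.386,.2917))):
    print(n,H.T@(np.array(q)-p[:2]))
for hp in [(.002,-.073-.025),(.002,.0),(-.078-.0773,.0207)]: print(hp,H@hp+p[:2])
```

```text
[0.53   0.3606 0.4943] [-0.0011 -0.0002 -0.0025 -0.0015  0.0009 -0.0018  0.0027  0.0034]
phone [-0.0042 -0.026 ]
knob [-0.1594  0.0076]
(0.002, -0.098) [0.5782 0.2753]
(0.002, 0.0) [0.5317 0.3616]
(-0.1553, 0.0207) [0.3834 0.3052]
```

The scene view shows the holder at about (250,190), with the knob at (213,215) and the phone at (265,185). In the side view the holder is at about (255,205). Both agree with the networks' fixes. Next I'll work out the move to the pre-push pose.

```bash
cat >> h.py <<'E'
np.set_printoptions(precision=4,suppress=True)
import json,os
P=[.53,.3606,.4943]
if os.path.exists("pose.json"): P=json.load(open("pose.json"))
def h2w(x,y):
    c,s=np.cos(P[2]),np.sin(P[2]);return np.array([P[0]+c*x-s*y,P[1]+s*x+c*y])
def w2h(q):
    c,s=np.cos(P[2]),np.sin(P[2]);return np.array([[c,s],[-s,c]])@(np.array(q)[:2]-P[:2])
def plan(hx,hy,z,yaw,verb=True):
    "yaw: angle (deg) of tool y in h"
    s=arm.get_state();R0=R.from_rotvec(s["orientation"]);a=np.radians(yaw)+P[2]
    y=np.array([np.cos(a),np.sin(a),0]);zz=np.array([0,0,-1.]);x=np.cross(y,zz)
    Rt=R.from_matrix(np.c_[x,y,zz]);t=np.r_[h2w(hx,hy),z]
    d=R0.inv().apply(t-s["eef_pos"])/.5; r=(R0.inv()*Rt).as_rotvec()/np.pi
    print("row",np.r_[d,r].round(4))
def st():
    s=arm.get_state();R0=R.from_rotvec(s["orientation"]).as_matrix();y=R0[:,1]
    print("t",s["t"],"h",w2h(s["eef_pos"])*1e3,"z",s["eef_pos"][2]*1e3,"yaw",np.degrees(np.arctan2(y[1],y[0])-P[2]),"F",np.array(s["ft_force"]),"Fh",(w2h(np.array(s["ft_force"])[:2]+P[:2])),"q",np.array(s["joint_positions"]))
E
python3 -c "
from h import *
st();plan(-.002,-.13,.2,0)"
```

```text
t 1.1 h [-219.8679  398.9043] z 238.74704355757908 yaw 48.05869380305472 F [-0.3635  0.6913 -0.2912] Fh [0.0079 0.781 ] q [-1.2992  0.6891 -0.1946  1.5653  0.1573  0.9025 -0.215 ]
row [-1.0311 -0.4956  0.0774  0.     -0.      0.267 ]
```

```bash
python3 -m pendant '[[[-1,-0.48,0,0,0,0.267],[-1,-0.48,0,0,0,0.267],[-1,-0.48,0,0,0,0.267],[-1,-0.48,0,0,0,0.267],[-1,-0.48,0,0,0,0.267]]]' -1; python3 -c "
from h import *
st();plan(-.002,-.13,.2,0)"
```

```text
t: 1.52
eef_pos: [0.3098, 0.4743, 0.239]
orientation: [1.322, 2.85, 0.001]
ft_force: [0.9, 0.3, -0.8]
width: 0.0571
gripper_force: 0.0
t 1.5167 h [-139.9311  204.5568] z 238.95071918685335 yaw 11.913318202399326 F [ 0.9384  0.2829 -0.8258] Fh [ 0.9603 -0.1961] q [-1.0511  0.6069 -0.0374  1.7512  0.0302  0.7835 -0.401 ]
row [-0.7117  0.1318  0.0778  0.0002 -0.0001  0.0662]
```

```bash
python3 -m pendant '[[[-0.71,0.132,0.07,0,0,0.066],[-0.71,0.132,0.07,0,0,0.066],[-0.71,0.132,0.07,0,0,0.066],[-0.71,0.132,0.07,0,0,0.066],[-0.71,0.132,0.07,0,0,0.066]]]' ; python3 -m pendant '[[[-0.3,0,0,0,0,0],[-0.3,0,0,0,0,0],[-0.3,0,0,0,0,0],[-0.3,0,0,0,0,0],[-0.3,0,0,0,0,0]]]'
python3 - <<'E'
from h import *
st();plan(-.002,-.13,.2,0)
im=arm.read_camera("wrist");cv2.imwrite("pics/w1.png",cv2.resize(im,None,fx=1.5,fy=1.5))
m=arm.camera_model("wrist")
for t in("holder","end_stop","fixed_jaw","phone","lever_pivot","lever_end","jaw_pad"):
    for d in arm.landmark_of("wrist",t)[:1]:
        q=w("wrist",d["xyz"],m);print(t,d["p"],q,w2h(q))
for c in ("scene","side"):
  arm.read_camera(c)
  for t in("holder","end_stop","fixed_jaw","phone","lever_pivot","lever_end"):
    for d in arm.landmark_of(c,t)[:1]:
        q=w(c,d["xyz"]);print(c,t,d["p"],q,w2h(q))
E
```

```text
t: 1.93
eef_pos: [0.4712, 0.3441, 0.2187]
orientation: [1.601, 2.703, 0.001]
ft_force: [1.5, 1.2, -0.7]
width: 0.0235
gripper_force: 0.0
t: 2.35
eef_pos: [0.5457, 0.2053, 0.2187]
orientation: [1.615, 2.689, -0.005]
ft_force: [-0.1, 0.6, 1.0]
width: 0.0002
gripper_force: 0.0
t 2.35 h [ -59.8568 -144.1099] z 218.73335319732632 yaw -0.28271069274502375 F [-0.1271  0.5619  1.0062] Fh [0.1547 0.555 ] q [-0.4288  0.6537 -0.0228  1.7241  0.0282  0.7638  0.0221]
row [ 0.029   0.1156  0.0373 -0.      0.0018 -0.0016]
fixed_jaw 0.93 [0.5588 0.3802 0.0133] [0.0347 0.0036]
phone 0.84 [0.5416 0.3408 0.0123] [ 0.0009 -0.0229]
lever_pivot 0.96 [0.4574 0.3313 0.0309] [-0.0778  0.0086]
lever_end 0.84 [0.3857 0.3006 0.0226] [-0.1555  0.0156]
scene holder 0.92 [0.5281 0.3614 0.0003] [-0.0013  0.0017]
scene end_stop 0.84 [0.4982 0.4278 0.0163] [0.0039 0.0742]
scene fixed_jaw 0.68 [0.5608 0.3806 0.0194] [0.0366 0.003 ]
scene phone 0.73 [0.539  0.3377 0.0127] [-0.0029 -0.0245]
scene lever_pivot 0.91 [0.4616 0.3214 0.023 ] [-0.0788 -0.002 ]
scene lever_end 0.58 [0.384  0.294  0.0233] [-0.1602  0.0106]
side holder 0.97 [0.5278 0.3612 0.0038] [-0.0016  0.0015]
side end_stop 0.67 [0.5027 0.4267 0.0158] [0.0073 0.0711]
side fixed_jaw 0.83 [0.5649 0.3753 0.0173] [ 0.0377 -0.0036]
side phone 0.65 [0.5425 0.3372 0.0133] [-0.0001 -0.0265]
side lever_pivot 0.76 [0.4615 0.3204 0.0296] [-0.0794 -0.003 ]
side lever_end 0.7 [0.3888 0.2951 0.0281] [-0.1554  0.0093]
```

View pics/w1.png

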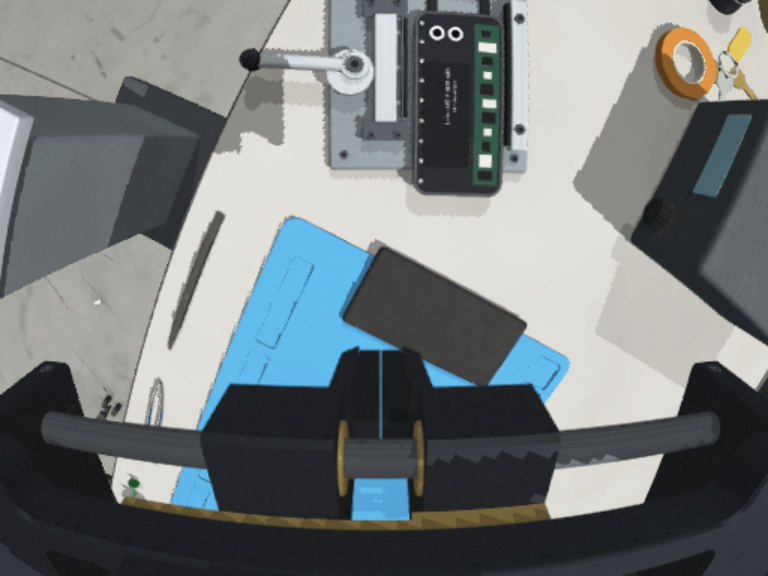

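The wrist view shows the phone's free end at about (455,190), the lever from the pivot (352,65) to the knob (250,60), and a box on the right at about (640,230). I'll check the box's clearance before going down.

Run:
```python
from h import *
for c,u,v in(("scene",330,165),("scene",300,150),("side",134,212),("side",180,190),("scene",378,133)):
    q=ray(c,u,v,0);print(c,u,v,q,w2h(q))
plan(-.0,-.128,.12,0)
```

```text
scene 330 165 [0.7769 0.3545 0.    ] [ 0.2145 -0.1225]
scene 300 150 [0.7527 0.4618 0.    ] [ 0.244  -0.0166]
side 134 212 [0.7888 0.4504 0.    ] [ 0.2704 -0.0438]
side 180 190 [0.7497 0.2959 0.    ] [ 0.1626 -0.1612]
scene 378 133 [1.0367 0.4234 0.    ] [ 0.4759 -0.1851]
row [ 0.0132  0.1185  0.1972  0.     -0.      0.002 ]
```

```bash
python3 -m pendant '[[[0.013,0.1185,0.2,0,0,0.002],[0.013,0.1185,0.2,0,0,0.002],[0.013,0.1185,0.2,0,0,0.002],[0.013,0.1185,0.2,0,0,0.002],[0.013,0.1185,0.2,0,0,0.002]]]'; python3 -c "
from h import *
st();plan(.0,-.128,.019,0)"
```

```text
t: 3.87
eef_pos: [0.5897, 0.2477, 0.1169]
orientation: [-1.609, -2.696, 0.005]
ft_force: [-0.2, -0.1, 0.5]
width: 0.0006
gripper_force: 0.0
t 3.8667 h [  -1.0528 -127.708 ] z 116.93513798109846 yaw 0.03221516088698793 F [-0.1543 -0.14    0.4967] Fh [-0.2022 -0.05  ] q [-0.4566  0.8592 -0.024   1.6179  0.029   0.6686 -0.0003]
row [-0.0007  0.0028  0.1959 -0.0012 -0.0001  0.0002]
```

```bash
python3 -m pendant '[[[0,0.003,0.06,0,0,0],[0,0.003,0.12,0,0,0],[0,0.003,0.17,0,0,0],[0,0.003,0.196,0,0,0],[0,0.003,0.196,0,0,0]]]'
python3 - <<'E'
from h import *
st();plan(.0,-.091,.019,0);plan(.0,-.082,.019,0)
arm.read_camera("scene")
im=arm.read_camera("wrist");m=arm.camera_model("wrist");cv2.imwrite("pics/w2.png",im)
for c in("wrist","scene"):
  for d in arm.landmark_of(c,"phone")[:1]:
    q=w(c,d["xyz"],m if c=="wrist" else None);print(d["p"],q,w2h(q))
E
```

```text
t: 4.28
eef_pos: [0.5907, 0.2476, 0.0199]
orientation: [-1.61, -2.696, 0.004]
ft_force: [-0.7, 0.6, 0.9]
width: 0.0005
gripper_force: 0.0
t 4.2833 h [  -0.1297 -128.2888] z 19.90574752719729 yaw -0.013417148663332896 F [-0.6745  0.5957  0.9017] Fh [-0.3112  0.8444] q [-0.4577  1.0042 -0.0208  1.6394  0.0368  0.5014 -0.0071]
row [ 0.0746  0.0002  0.0018 -0.001   0.     -0.0001]
row [ 0.0926  0.0002  0.0018 -0.001   0.     -0.0001]
0.79 [0.5372 0.3381 0.0113] [-0.0043 -0.0233]
```

View pics/w2.png

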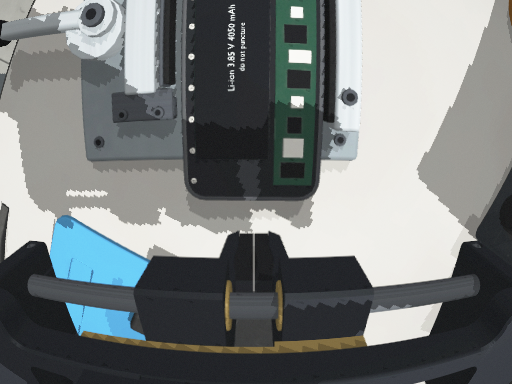

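The shut fingers (tips about row 235) stand centred in front of the phone's end (row 198). I'll start pushing.

```bash
python3 -m pendant '[[[0.018,0,0,0,0,0],[0.03,0,0,0,0,0],[0.038,0,0,0,0,0],[0.046,0,0,0,0,0],[0.054,0,0,0,0,0]]]'; python3 -m pendant '[[[0.006,0,0,0,0,0],[0.012,0,0,0,0,0],[0.016,0,0,0,0,0],[0.018,0,0,0,0,0],[0.02,0,0,0,0,0]]]';python3 - <<'E'
from h import *
st();plan(.0,-.082,.019,0)
arm.read_camera("side");arm.read_camera("wrist");m=arm.camera_model("wrist")
for c in("wrist","side"):
  for d in arm.landmark_of(c,"phone")[:1]:
    q=w(c,d["xyz"],m if c=="wrist" else None);print(d["p"],q,w2h(q))
E
```

```text
t: 4.9
eef_pos: [0.5795, 0.2727, 0.021]
orientation: [1.61, 2.697, 0.001]
ft_force: [1.0, -1.2, 1.8]
width: 0.0005
gripper_force: 0.7
t: 5.32
eef_pos: [0.5745, 0.2811, 0.0206]
orientation: [1.61, 2.697, -0.0]
ft_force: [1.1, -1.0, 0.6]
width: 0.0006
gripper_force: 0.7
t 5.3167 h [  1.4893 -91.1343] z 20.57820557508828 yaw -0.0035817908053517216 F [ 1.1284 -0.9772  0.5773] Fh [ 0.5298 -1.3956] q [-0.5206  1.0017 -0.0121  1.6459  0.0219  0.4941 -0.0522]
row [ 0.0183 -0.003   0.0032 -0.      0.0001 -0.    ]
0.92 [0.535  0.353  0.0103] [ 0.0008 -0.009 ]
0.75 [0.5304 0.3567 0.0154] [-0.0015 -0.0036]
```

```bash
python3 -m pendant '[[[0.003,0,0,0,0,0],[0.006,0,0,0,0,0],[0.009,0,0,0,0,0],[0.012,0,0,0,0,0],[0.014,0,0,0,0,0]]]';python3 -c "
from h import *
st()"; python3 -m pendant '[[[0.001,0,0,0,0,0],[0.002,0,0,0,0,0],[0.003,0,0,0,0,0],[0.004,0,0,0,0,0],[0.005,0,0,0,0,0]]]';python3 -c "
from h import *
st()"
```

```text
t: 5.93
eef_pos: [0.5713, 0.2869, 0.0205]
orientation: [1.61, 2.697, -0.001]
ft_force: [0.8, -2.4, 0.4]
width: 0.0003
gripper_force: 1.5
t 5.9333 h [  1.3463 -84.4678] z 20.531618520637323 yaw 0.007764371823225469 F [ 0.7809 -2.3877  0.4018] Fh [-0.4453 -2.4724] q [-0.5326  1.0016 -0.01    1.6469  0.0195  0.4935 -0.0607]
t: 6.35
eef_pos: [0.5709, 0.2871, 0.0206]
orientation: [1.611, 2.694, -0.003]
ft_force: [3.1, -6.5, 1.4]
width: 0.0006
gripper_force: 3.5
t 6.35 h [  1.1537 -84.1298] z 20.557753690015538 yaw -0.08306548791576367 F [ 3.1272 -6.4606  1.4172] Fh [-0.3121 -7.1708] q [-0.5358  1.0016 -0.0071  1.6474  0.0191  0.4935 -0.0636]
```

```bash
python3 -m pendant '[[[0.001,0,0,0,0,0],[0.002,0,0,0,0,0],[0.003,0,0,0,0,0],[0.004,0,0,0,0,0],[0.004,0,0,0,0,0]]]';python3 - <<'E'
from h import *
st()
im=arm.read_camera("wrist");m=arm.camera_model("wrist");cv2.imwrite("pics/w3.png",im)
s=arm.read_camera("side");cv2.imwrite("pics/s3.png",cv2.resize(s[170:250,200:330],None,fx=5,fy=5,interpolation=cv2.INTER_CUBIC))
for c in("wrist","side"):
  for t in("phone","end_stop","fixed_jaw","lever_pivot"):
   for d in arm.landmark_of(c,t)[:1]:
    q=w(c,d["xyz"],m if c=="wrist" else None);print(c,t,d["p"],q,w2h(q))
E
```

```text
t: 6.77
eef_pos: [0.5708, 0.2872, 0.0206]
orientation: [1.612, 2.692, -0.005]
ft_force: [4.3, -7.7, 0.6]
width: 0.0006
gripper_force: 4.5
t 6.7667 h [  1.0302 -83.9858] z 20.584582941485067 yaw -0.14631332144102693 F [ 4.3146 -7.6591  0.5661] Fh [ 0.1645 -8.7892] q [-0.5385  1.0015 -0.0046  1.6477  0.0191  0.4936 -0.066 ]
wrist phone 0.56 [0.5327 0.3557 0.0119] [ 0.     -0.0056]
wrist fixed_jaw 0.94 [0.5652 0.3765 0.0124] [ 0.0385 -0.0027]
wrist lever_pivot 0.82 [0.4619 0.326  0.0269] [-0.0764  0.0018]
side phone 0.87 [0.5264 0.3588 0.0147] [-0.004   0.0001]
side end_stop 0.6 [0.4988 0.4267 0.016 ] [0.0039 0.0729]
side fixed_jaw 0.72 [0.5623 0.3777 0.0161] [ 0.0365 -0.0003]
side lever_pivot 0.57 [0.4623 0.3189 0.03  ] [-0.0794 -0.0046]
```

View pics/s3.png

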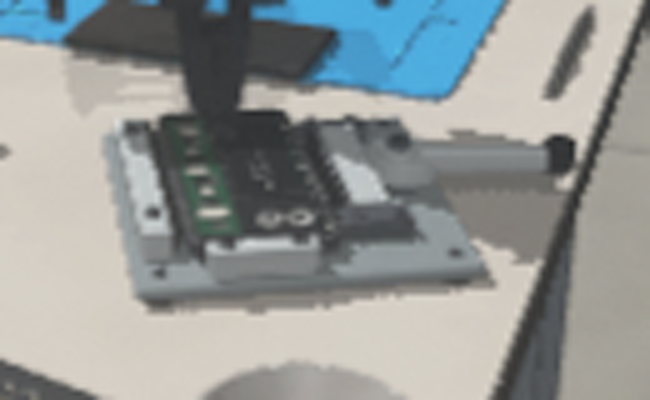

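View pics/w3.png

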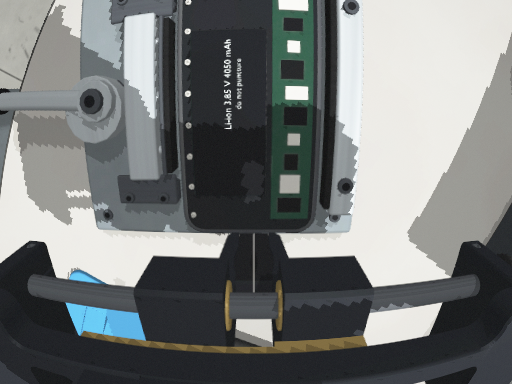

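Run:
```python
from h import *
m=arm.camera_model("wrist")
def fe(P):
    c=att(m).T@(np.array(P)-m["eye"]);n=np.hypot(c[0],c[1]);r=m["fx"]*np.arctan2(n,c[2]);return m["cx"]+r*c[0]/n,m["cy"]+r*c[1]/n
print(m["eye"],att(m)[:,2])
for n,x,y,z in(("plate edge L",-.1,-.08,.011),("plate edge R",.06,-.08,.011),("phone end 0",.002,-.073,.023),("phone end -2",.002,-.075,.023),("phone end -5",.002,-.078,.023),("pivot",-.078,0,.031),("phone end -73 z25",.002,-.073,.025)):
    print(n,np.round(fe(np.r_[h2w(x,y),z]),1))
plan(0,-.11,.02,0)
```

```text
[0.5345 0.3578 0.1661] [ 0.1444 -0.272  -0.9514]
plate edge L [ 93.9 230. ]
plate edge R [349.8 232.1]
phone end 0 [252.8 231.8]
phone end -2 [252.8 235.2]
phone end -5 [252.8 240.1]
pivot [90.8 99.8]
phone end -73 z25 [252.8 233.4]
row [-0.052  -0.0018  0.0014 -0.0003  0.0016 -0.0008]
```

Wrist: the plate edge sits at row 228 and the phone's end at row 230, against a predicted 232 for home. Side: the phone's end meets the stop. So the phone is home. Now I'll back off and go over to the lever.

```bash
python3 -m pendant '[[[-0.02,0,0,0,0,0],[-0.05,0,-0.01,0,0,0],[-0.05,0,-0.08,0,0,0],[-0.05,0,-0.15,0,0,0],[-0.05,0,-0.18,0,0,0]]]';python3 -c "
from h import *
st();plan(-.127,.04,.11,-5)"
```

```text
t: 7.68
eef_pos: [0.5824, 0.2713, 0.1144]
orientation: [1.609, 2.697, 0.01]
ft_force: [0.1, -0.1, 0.1]
width: 0.0002
gripper_force: 0.0
t 7.6833 h [   3.817  -103.4489] z 114.4431085068925 yaw 0.019900558721028694 F [ 0.1415 -0.1079  0.1144] Fh [ 0.0734 -0.1621] q [-0.4963  0.8626 -0.0191  1.6196  0.0203  0.6537 -0.0301]
row [ 0.287  -0.2616  0.008   0.0018 -0.0008  0.0279]
```

```bash
python3 -m pendant '[[[0.287,-0.262,0,0.002,0,0.028],[0.287,-0.262,0,0.002,0,0.028],[0.287,-0.262,0,0.002,0,0.028],[0.287,-0.262,0,0.002,0,0.028],[0.287,-0.262,0,0.002,0,0.028]]]';python3 - <<'E'
from h import *
st();plan(-.127,.04,.022,-5)
arm.read_camera("wrist");m=arm.camera_model("wrist");arm.read_camera("scene");arm.read_camera("side")
for c in("wrist","scene","side"):
  for t in("lever_end","lever_pivot"):
   for d in arm.landmark_of(c,t)[:1]:
    q=w(c,d["xyz"],m if c=="wrist" else None);print(c,t,d["p"],q,w2h(q))
E
```

```text
t: 8.1
eef_pos: [0.3921, 0.336, 0.1108]
orientation: [-1.717, -2.622, 0.009]
ft_force: [0.2, 0.7, 0.7]
width: 0.0006
gripper_force: 0.0
t 8.1 h [-133.0305   43.7514] z 110.7551424746217 yaw -4.766468411053306 F [0.2355 0.7268 0.7359] Fh [0.5521 0.5281] q [-0.8109  0.7585  0.0283  1.9991 -0.0677  0.3924 -0.3165]
row [-0.007   0.0143  0.1774 -0.0029 -0.001   0.0013]
wrist lever_end 0.92 [0.3805 0.2962 0.0233] [-0.1621  0.0143]
wrist lever_pivot 0.78 [0.4534 0.3276 0.0282] [-0.0831  0.0073]
scene lever_end 0.59 [0.3851 0.2929 0.0258] [-0.1596  0.0091]
scene lever_pivot 0.73 [0.4604 0.3244 0.024 ] [-0.0785  0.0011]
side lever_end 0.77 [0.3881 0.2972 0.0277] [-0.1549  0.0115]
side lever_pivot 0.7 [0.4613 0.3196 0.0312] [-0.0799 -0.0035]
```

```bash
python3 -m pendant '[[[-0.003,0.014,0.06,0,0,0],[-0.006,0.014,0.12,-0.002,0,0],[-0.006,0.014,0.165,-0.003,0,0],[-0.006,0.014,0.178,-0.003,0,0],[-0.006,0.014,0.178,-0.003,0,0]]]';python3 - <<'E'
from h import *
st()
# sweep way points: lever angle a, finger TCP = pivot + r*u - (5.5+9)*n
for a in(172,185,198,211,224,237,250,262,270):
    t=np.radians(a);u=np.array([np.cos(t),np.sin(t)]);n=np.array([-u[1],u[0]])
    q=np.array([-.078,0])+.053*u-.0145*n;print(a,q,end=" ");plan(*q,.022,a-180)
E
```

```text
t: 8.97
eef_pos: [0.4043, 0.3321, 0.02]
orientation: [1.728, 2.622, -0.001]
ft_force: [0.5, -1.1, -0.3]
width: 0.0003
gripper_force: 0.0
t 8.9667 h [-124.1587   34.5398] z 20.048594791542023 yaw -5.0975723035191365 F [ 0.5245 -1.1359 -0.3031] Fh [-0.0772 -1.2487] q [-0.7875  0.9306  0.0183  2.0087 -0.0659  0.2032 -0.3068]
172 [-0.1285  0.0217] row [-0.0263 -0.0063 -0.0039  0.      0.0004  0.0161]
185 [-0.1321  0.0098] row [-0.0506 -0.0114 -0.0038 -0.      0.0004 -0.0561]
198 [-0.1329 -0.0026] row [-0.0755 -0.0108 -0.0038 -0.0001  0.0004 -0.1283]
211 [-0.1309 -0.0149] row [-0.0996 -0.0046 -0.0038 -0.0001  0.0004 -0.2005]
224 [-0.1262 -0.0264] row [-0.1217  0.0068 -0.0037 -0.0002  0.0004 -0.2728]
237 [-0.119  -0.0366] row [-0.1407  0.0229 -0.0037 -0.0002  0.0004 -0.345 ]
250 [-0.1098 -0.0448] row [-0.1556  0.0428 -0.0037 -0.0003  0.0004 -0.4172]
262 [-0.0997 -0.0505] row [-0.165   0.0638 -0.0037 -0.0003  0.0004 -0.4839]
270 [-0.0925 -0.053 ] row [-0.1688  0.0786 -0.0037 -0.0003  0.0004 -0.5283]
```

```bash
python3 -m pendant '[[[-0.013,-0.003,-0.002,0,0,0.008],[-0.026,-0.006,-0.004,0,0,0.012],[-0.035,-0.008,-0.004,0,0,-0.01],[-0.043,-0.010,-0.004,0,0,-0.033],[-0.051,-0.011,-0.004,0,0,-0.056]]]';cat > sw.py <<'E'
from h import *
import sys
st()
for a in map(int,sys.argv[1:]):
    t=np.radians(a);u=np.array([np.cos(t),np.sin(t)]);n=np.array([-u[1],u[0]])
    q=np.array([-.078,0])+.053*u-.0145*n;print(a,end=" ");plan(*q,.022,a-180)
E
python3 sw.py 185 192 198 205 211
```

```text
t: 9.38
eef_pos: [0.4101, 0.3081, 0.0251]
orientation: [1.485, 2.766, 0.008]
ft_force: [-1.7, 1.3, -0.7]
width: 0.0006
gripper_force: 1.3
t 9.3833 h [-130.4168   10.6699] z 25.11702557554503 yaw 5.211050142188397 F [-1.7347  1.29   -0.6694] Fh [-0.915   1.9586] q [-0.7298  0.9151 -0.0078  2.0441  0.0381  0.1769 -0.1868]
185 row [-0.0014 -0.0035  0.0062  0.0018 -0.0001  0.0012]
192 row [-0.0145 -0.0063  0.0062  0.0018 -0.     -0.0377]
198 row [-0.026  -0.0074  0.0062  0.0018  0.0001 -0.071 ]
205 row [-0.0394 -0.0071  0.0062  0.0018  0.0002 -0.1099]
211 row [-0.0508 -0.0056  0.0062  0.0018  0.0003 -0.1433]
```

```bash
python3 -m pendant '[[[-0.012,-0.006,0.003,0.001,0,-0.033],[-0.022,-0.007,0.005,0.001,0,-0.06],[-0.032,-0.0075,0.006,0.001,0,-0.088],[-0.042,-0.007,0.006,0.001,0,-0.116],[-0.051,-0.0056,0.006,0.001,0,-0.143]]]';python3 sw.py 211 217 224 230 237
```

```text
t: 9.8
eef_pos: [0.4217, 0.2855, 0.0223]
orientation: [0.83, 3.028, 0.003]
ft_force: [-2.3, 2.1, 1.4]
width: 0.0004
gripper_force: 1.7
t 9.8 h [-130.9554  -14.7595] z 22.34311916622303 yaw 31.033949423182975 F [-2.2504  2.0633  1.4118] Fh [-1.0022  2.8839] q [-0.6497  0.9184 -0.0599  2.0508  0.2764  0.177   0.0777]
211 row [-0.0002 -0.      0.0007  0.0008  0.0005  0.0002]
217 row [-0.0115 -0.0025  0.0007  0.0008  0.0005 -0.0331]
224 row [-0.0248 -0.0038  0.0007  0.0007  0.0005 -0.072 ]
230 row [-0.0363 -0.0037  0.0007  0.0007  0.0006 -0.1054]
237 row [-0.0496 -0.002   0.0008  0.0007  0.0006 -0.1443]
```

Run:
```python
from h import *
for c in("scene","side"):
  arm.read_camera(c)
  for d in arm.landmark_of(c,"lever_end")[:1]:
    q=w2h(w(c,d["xyz"]));print(c,d["p"],q,np.degrees(np.arctan2(q[1],q[0]+.078))%360)
```

```text
scene 0.63 [-0.1515 -0.042 ] 209.7411249135363
side 0.57 [-0.1448 -0.0445] 213.67997827143017
```

Tracking is good: the lever reads about 211°, as planned.

```bash
python3 -m pendant '[[[-0.010,-0.002,0,0,0,-0.029],[-0.020,-0.0035,0,0,0,-0.058],[-0.030,-0.004,0,0,0,-0.087],[-0.040,-0.0035,0,0,0,-0.116],[-0.0496,-0.002,0,0,0,-0.144]]]';python3 sw.py 237 243 250 256 262
```

```text
t: 10.42
eef_pos: [0.4415, 0.2714, 0.0211]
orientation: [0.132, 3.138, -0.002]
ft_force: [-2.6, 1.4, 1.4]
width: 0.0002
gripper_force: 1.4
t 10.4167 h [-120.1909  -36.5651] z 21.134660740276548 yaw 56.87060118894229 F [-2.6443  1.4237  1.4211] Fh [-1.6523  2.5078] q [-0.5582  0.9252 -0.137   2.0188  0.5041  0.2303  0.353 ]
237 row [-0.0019  0.0013 -0.0017 -0.0004  0.0002 -0.0007]
243 row [-0.0132 -0.0011 -0.0017 -0.0004  0.0001 -0.0341]
250 row [-0.0265 -0.0025 -0.0017 -0.0004  0.0001 -0.0729]
256 row [-0.038  -0.0023 -0.0017 -0.0004  0.0001 -0.1063]
262 row [-0.0495 -0.0009 -0.0017 -0.0004  0.0001 -0.1396]
```

```bash
python3 -m pendant '[[[-0.011,-0.001,-0.001,0,0,-0.028],[-0.021,-0.002,-0.002,0,0,-0.056],[-0.031,-0.0025,-0.002,0,0,-0.084],[-0.040,-0.002,-0.002,0,0,-0.112],[-0.0495,-0.001,-0.002,0,0,-0.14]]]';python3 sw.py 262 266 270 274 278
```

```text
t: 10.83
eef_pos: [0.4653, 0.2675, 0.0217]
orientation: [0.555, -3.09, 0.005]
ft_force: [-2.5, -0.4, -1.1]
width: 0.0004
gripper_force: 1.4
t 10.8333 h [-101.1224  -51.302 ] z 21.657507392022765 yaw 82.03125463452375 F [-2.4735 -0.3559 -1.0594] Fh [-2.3463  0.8602] q [-0.4535  0.9401 -0.2612  1.9571  0.6898  0.3374  0.654 ]
262 row [-0.0025  0.002  -0.0007 -0.0009 -0.0008  0.0002]
266 row [-0.01    0.0003 -0.0007 -0.0009 -0.0009 -0.022 ]
270 row [-0.0175 -0.001  -0.0007 -0.0009 -0.0009 -0.0443]
274 row [-0.0252 -0.0017 -0.0007 -0.0008 -0.0009 -0.0665]
278 row [-0.0329 -0.0019 -0.0008 -0.0008 -0.001  -0.0887]
```

```bash
python3 -m pendant '[[[-0.005,0.001,0,0,0,-0.012],[-0.010,0,0,0,0,-0.024],[-0.014,0,0,0,0,-0.034],[-0.018,-0.001,0,0,0,-0.044],[-0.021,-0.001,0,0,0,-0.046]]]';python3 sw.py 270 274; python3 -m pendant '[[[-0.002,0,0,0,0,0],[-0.004,0,0,0,0,0],[-0.006,0,0,0,0,0],[-0.008,0,0,0,0,0],[-0.010,0,0,0,0,0]]]'; python3 sw.py 270
```

```text
t: 11.25
eef_pos: [0.4731, 0.2683, 0.0214]
orientation: [0.771, -3.038, 0.011]
ft_force: [-10.8, -6.0, 8.7]
width: 0.0008
gripper_force: 6.0
t 11.25 h [-93.8392 -54.2737] z 21.419700164793333 yaw 90.16177144064577 F [-10.7955  -5.9906   8.6652] Fh [-12.3453  -0.152 ] q [-0.4182  0.9505 -0.313   1.9282  0.7335  0.3896  0.7665]
270 row [-0.0027  0.0025 -0.0012 -0.0015 -0.0027  0.0009]
274 row [-0.0101  0.0007 -0.0013 -0.0014 -0.0028 -0.0213]
t: 11.67
eef_pos: [0.4734, 0.2683, 0.0213]
orientation: [0.769, -3.031, 0.017]
ft_force: [-18.1, -8.7, 15.5]
width: 0.0006
gripper_force: 10.0
t 11.6667 h [-93.6212 -54.3484] z 21.30822328048254 yaw 90.14866875866647 F [-18.0821  -8.7486  15.5473] Fh [-20.0682   0.877 ] q [-0.4136  0.9534 -0.3224  1.9191  0.7259  0.4076  0.7746]
270 row [-0.0022  0.0027 -0.0014 -0.0022 -0.0054  0.0008]
```

The lever is at its hard stop: the force rose to 20 N with only 0.2 mm of motion. I'll retract and check.

```bash
python3 -m pendant '[[[0.012,0,0,0,0,0],[0.03,0,0,0,0,0],[0.06,0,-0.01,0,0,0],[0.06,0,-0.08,0,0,0],[0.06,0,-0.15,0,0,0]]]'; python3 -m pendant '[[[0.05,0,-0.08,0,0,0],[0.1,0,-0.16,0,0,0],[0.1,0,-0.2,0,0,0],[0.1,0,-0.2,0,0,0],[0.1,0,-0.2,0,0,0]]]'
python3 - <<'E'
from h import *
st()
im=arm.read_camera("wrist");m=arm.camera_model("wrist");cv2.imwrite("pics/w4.png",im)
s=arm.read_camera("side");cv2.imwrite("pics/s4.png",cv2.resize(s[160:250,200:330],None,fx=5,fy=5,interpolation=cv2.INTER_CUBIC))
arm.read_camera("scene")
for c in("wrist","scene","side"):
  for t in("phone","lever_end","lever_pivot","end_stop","fixed_jaw"):
   for d in arm.landmark_of(c,t)[:1]:
    q=w(c,d["xyz"],m if c=="wrist" else None);print(c,t,d["p"],q,w2h(q))
E
```

```text
t: 12.08
eef_pos: [0.4533, 0.2587, 0.0965]
orientation: [0.772, -3.042, 0.006]
ft_force: [1.1, 0.3, -0.6]
width: 0.0002
gripper_force: 0.0
t: 12.5
eef_pos: [0.4119, 0.2366, 0.1984]
orientation: [-0.769, 3.04, -0.0]
ft_force: [-1.0, -0.3, 0.4]
width: 0.0003
gripper_force: 0.0
t 12.5 h [-162.777  -53.148] z 198.39278531410528 yaw 90.0777221530763 F [-0.9726 -0.341   0.4014] Fh [-1.018   0.1612] q [-0.2711  0.6043 -0.5473  2.0433  0.5313  0.6294  0.8886]
wrist lever_end 0.6 [0.4981 0.2553 0.0229] [-0.0781 -0.0775]
wrist lever_pivot 0.61 [0.4586 0.3255 0.0283] [-0.0795  0.003 ]
scene phone 0.8 [0.528  0.3596 0.0106] [-0.0022  0.0001]
scene lever_end 0.8 [0.4971 0.2547 0.0239] [-0.0792 -0.0776]
scene lever_pivot 0.79 [0.458  0.3237 0.0234] [-0.0809  0.0016]
scene end_stop 0.81 [0.4993 0.431  0.016 ] [0.0064 0.0765]
scene fixed_jaw 0.77 [0.5626 0.3797 0.0179] [0.0377 0.0013]
side phone 0.57 [0.5308 0.3605 0.0138] [ 0.0007 -0.0005]
side lever_end 0.56 [0.4978 0.2509 0.0279] [-0.0804 -0.0813]
side lever_pivot 0.86 [0.4593 0.3197 0.0298] [-0.0817 -0.0025]
side end_stop 0.67 [0.4977 0.426  0.0187] [0.0026 0.0728]
side fixed_jaw 0.76 [0.5624 0.375  0.0167] [ 0.0353 -0.0027]
```

View pics/w4.png

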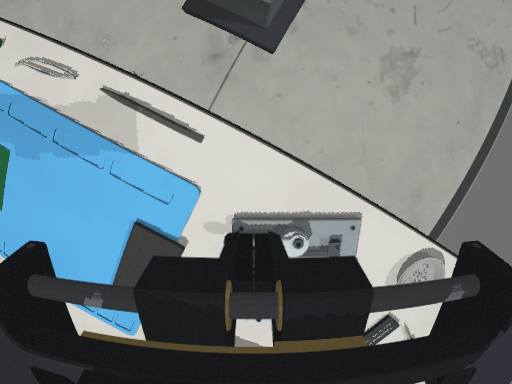

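View pics/s4.png

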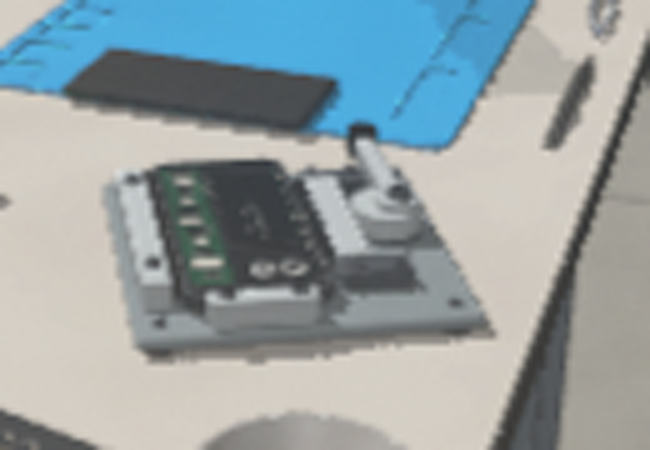

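In the side view the lever lies along -y, with its knob at about (362,130). The phone is pressed against the fixed jaw and its end sits at the stop at about (262,290). In the wrist view the robot is clear of everything. Handing in.

```bash
python3 -c "
from station import arm
print(arm.job_done())"
```

```text
the job is handed in; nothing more can be done
None
```

I pushed the phone fully home against the end stop, then swung the clamp lever anticlockwise to its hard stop so the jaw grips the phone, and handed the job in at about 13 s with the robot clear; no verdict came back.

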